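# Tip the corks into the cork blower and hold its switch on full blast

### The job

Pick up the steel scoop by its wooden handle, tip its six corks into the bowl of the cork blower, and set the empty scoop down upright on the counter, clear of the blower. Then turn the blower's dial clockwise past its two click stops to the third position, full blast, and finish with the hand still holding it there against its return spring. Leave the other things on the counter where they are.

Things in the scene. Friction and masses are not known exactly. Their poses are not given: they have to be found in the camera images.
- scoop: steel hand scoop with a wooden handle, 240 mm long, 106 wide, 42 high, 160 g empty. Origin: underside, middle of the tray; +x to the open nose, -x to the handle, z up. Sheet 3 mm; flat floor x -52 to +52 mm, 82 mm wide, then a lip rising 8 mm to the nose at x +80. Six corks lie in it; they stay while it is level and slide out over the nose once tipped about 45 to 60 degrees nose-down.
- scoop_handle (a point): middle of the scoop's handle, 110 mm behind and 33 mm above the scoop's origin, same axes. The handle is a round wooden bar along the scoop's x, 20 mm thick, 88 mm long (44 mm either way from here); pinch it across y.
- scoop_nose (a point): middle of the scoop's front lip, 80 mm ahead of the scoop's origin and 11 mm above its underside, same axes.
- blower: bench cork blower fixed on the counter: dark green steel housing 190 mm deep (x), 320 wide (y), 75 high, air slots in front, a dust spout 50 mm out of the back. On top an open flared steel bowl on the right (-y) half and an aluminium panel with a black dial on the left (+y) half. Origin: underside, middle; -x is its front (toward the robot), z up.
- bowl_floor (a point): centre of the bowl's perforated floor, 70 mm to the right (-y) of the blower's origin, 80 mm above the counter. Inside, the bowl is 136 mm across at the floor.
- bowl_rim (a point): centre of the bowl's mouth, 140 mm above the counter, 60 mm above the bowl's floor; the mouth is 168 mm across inside, 176 mm outside.
- dial_grip (a point): on the dial's vertical axis at grip height, 100 mm above the counter, 25 above the panel, 105 mm to the left (+y) of the blower's origin. The dial: round black skirt 52 mm across, 7 high, with an upright bar 46 mm long, 13 thick; bar top 12 mm above this point, foot 15 mm below. The point turns with the dial: x along the bar, y across it; pointer end (white line) at -x.
- dial (a joint): turn of the dial, rad, growing clockwise seen from above. 0 off (pointer to the blower's front; the start); click stops at 0.42 and 0.84, where it stays; third position at the end of travel, 1.26, hard stop 1.29. A spring pulls it back: getting past the clicks takes up to 0.14 N m, reaching the third about 0.18, holding it there 0.15; let go at the third, it springs back to the second.
- stopper0_mid (a point): middle of one of the six natural wine corks in the scoop, a cylinder 24 mm across, 43 mm long, 10 g, its y along the cork. (Other corks on the counter do not belong to the job.)
- stopper1_mid (a point): middle of one of the six natural wine corks in the scoop, a cylinder 24 mm across, 43 mm long, 10 g, its y along the cork.
- stopper2_mid (a point): middle of one of the six natural wine corks in the scoop, a cylinder 24 mm across, 43 mm long, 10 g, its y along the cork.
- stopper3_mid (a point): middle of one of the six natural wine corks in the scoop, a cylinder 24 mm across, 43 mm long, 10 g, its y along the cork.
- stopper4_mid (a point): middle of one of the six natural wine corks in the scoop, a cylinder 24 mm across, 43 mm long, 10 g, its y along the cork.
- stopper5_mid (a point): middle of one of the six natural wine corks in the scoop, a cylinder 24 mm across, 43 mm long, 10 g, its y along the cork.
- tin: red oblong tin with a closed lid, 70 x 108 x 42 mm, origin under its middle; a bystander
- glass: stemmed wine glass, 81 mm across, 202 mm tall, origin under its foot; a bystander
- jar: glass jar with a lid, 64 mm across, 90 mm tall, origin under its middle; a bystander
- apple: green apple, 80 mm across, 73 mm high, origin under it; a bystander
- tape: flat roll of tape, 104 mm across, 25 mm high, origin under its middle; a bystander

How it is judged (in metres and radians):
On the way, in this order (a step that is already met when the one before it is completed fails the run):
1. the scoop is tipped nose-down over the bowl (angle between scoop's own z axis and vertical above 0.5 rad and horizontal distance between scoop_nose and bowl_rim below 0.1 m and height (world z) of scoop_nose above 0.09 m), for 0.1 s.
2. all six corks lie in the blower's bowl (horizontal distance between each of stopper0_mid, stopper1_mid, stopper2_mid, stopper3_mid, stopper4_mid, stopper5_mid and bowl_floor below 0.078 m and height (world z) of stopper0_mid between 0.083 and 0.155 m and height (world z) of stopper1_mid between 0.083 and 0.155 m and height (world z) of stopper2_mid between 0.083 and 0.155 m and height (world z) of stopper3_mid between 0.083 and 0.155 m and height (world z) of stopper4_mid between 0.083 and 0.155 m and height (world z) of stopper5_mid between 0.083 and 0.155 m), for 0.2 s.
3. the scoop stands upright on the counter, let go, clear of the blower (height (world z) of scoop below 0.008 m and angle between scoop's own z axis and vertical below 0.08 rad and contact force between scoop and the arm below 0.2 N and contact force between scoop and the fingers below 0.2 N and contact force between scoop and blower below 0.2 N and linear speed of scoop below 0.03 m/s), for 0.2 s.
4. the dial is held by the hand in the third position (value of joint dial above 1.17 rad and contact force between the fingers and blower above 1 N), for 0.3 s.
At the end, for the whole second after the job is handed in: Dial still, at the third position (1.17 rad or more), fingers pressing on it (over 1 N); all six corks in the bowl (middles within 78 mm of its axis, heaped at most 15 mm above its rim); scoop upright on the counter (within 8 mm and 0.08 rad), at rest, touched by neither hand nor blower (all of step 2 and all of step 3 and all of step 4 and velocity of joint dial between -0.1 and 0.1 rad/s); the arm keeps its last pose, push and grip.
It fails at once if a bystander (tin, wine glass, jar, apple or tape roll) is pushed more than 30 mm (distance of any of tin, glass, jar, apple, tape from where it was at the start of the episode above 0.03 m).
It fails at once if the wine glass or the jar is tipped over (angle between any of glass, jar's own z axis and vertical above 0.3 rad).
It fails at once if the dial is turned to the second click or beyond while corks are still outside the bowl (value of joint dial above 0.75 rad and not (horizontal distance between each of stopper0_mid, stopper1_mid, stopper2_mid, stopper3_mid, stopper4_mid, stopper5_mid and bowl_floor below 0.078 m and height (world z) of stopper0_mid between 0.083 and 0.155 m and height (world z) of stopper1_mid between 0.083 and 0.155 m and height (world z) of stopper2_mid between 0.083 and 0.155 m and height (world z) of stopper3_mid between 0.083 and 0.155 m and height (world z) of stopper4_mid between 0.083 and 0.155 m and height (world z) of stopper5_mid between 0.083 and 0.155 m)).
It also fails if it takes over 72 s, if anything falls off the work surface, if the arm or the gripper's body presses on something with over 40 N, if the wrist force passes 120 N, or if a joint passes its speed limit or range.

### The arm

A 6-joint arm with a two-finger parallel gripper is mounted at the origin on a cart in front of the work surface, level with it; the furniture and walls round the work are solid. World frame = base frame: x ahead of the robot, y to its left, z up, the work surface at z = 0. Lengths are in m, angles in degrees, forces in N, time in s.
With the tool pointing down it reaches from about 0.35 to 0.875 m from the base axis. Payload 4.2 kg.
Tool frame: the origin (TCP) lies between the finger pads; the fingertips stand 17 mm ahead of it and the grasp point (between the pads) lies 2 mm behind it; z points along the fingers, y is the line along which they close (so a half turn about z gives the same grasp; the last joint's range is limited). The gripper opens to 87 mm and grips with 3 to 60 N. Pads are 19 mm wide; open, the fingers measure 117 mm over their backs; the gripper's body (75 mm by 190 mm) begins 51 mm behind the grasp point.
Start: joints at [91.478, 22.042, 0.453, 0, -68.411, -14.817], TCP at [0.144, 0.608, 0.24] pointing down, gripper open.
Joint ranges: [-179.83, 179.83], [-69.29, 118.12], [-61.27, 80.66], [-181.25, 117.63], [-171.15, -9.14], [-177.46, 177.46]. Speed limits (degrees/s): [159.86, 159.86, 180, 180, 180, 180].

### API

Orientations are given as a 3x3 rotation matrix whose columns are the frame's x, y, z axes.
In Python, from station import sense, capture, r, masks_of gives the robot as it stands.
- The arm moves only by the tool apply_moves, never from a script. Its argument "steps" is a list that holds one entry, the list of rows, each a list of 7 numbers: the opening, from 0 (shut) to 1 (fully open), then the shift along the tool's x, y, z in mm, then the turn, a rotation vector about the tool's x, y, z in rad. A call has 1 to 12 rows; each row shifts and turns the commanded pose from where the row before left it, along the tool's axes as they then stand; what a row does not reach is not made up. A row lasts 1/8 s, in which the tool goes at most 62.5 mm and 10.7 degrees, less where a joint would pass 70% of its speed; a pose out of reach is approached as far as the arm can. A call with a gripper value outside its range is refused whole. The fingers move at their own pace and stop on an object; the grip force is fixed at half the most. Time passes only in rows, so rows that do not move let the fingers close. It gives the time, the measured TCP pose, the force and the opening at its end, in the units of the state.
- sense(): the state, without advancing time (a new reading comes with each control period).
- capture(name): name is "side" or "top" or "wrist"; returns a dict with "color" (480x640x3 uint8, red, green, blue), "vfov" (degrees; the focal length in pixels is half the picture's height over the tangent of half this angle, whatever the lens; pixels are square), "cx", "cy" (the principal point, pixels), "T" (4x4, takes a point from camera to world coordinates). Camera axes: x right, y down, z forward; pixel columns grow to the right and rows downward; lengths in m; the calibration is good to about 2 mm. A picture is of the moment at which its call begins. There is no depth.
- r.finish_job(): hands the job in, once; it reports no verdict.
Trained networks look in a picture, given as the dict that the camera call returned (one of the last four; its "shot" number tells which), for a name from the list of things; names that differ only in an ending like _2 or _b are one class to them, and where a whole thing is asked for, a point or a joint stands for the part that bears it (a point fixed in the world has none). Each returns a list of dicts, best first, with "confidence" (0 to 1); they miss things now and then, are a little off and sometimes report something else, mostly with a low value. They report only what shows in the picture. A call takes as long as a camera call.
- masks_of(picture, thing): "pixels" (480x640 bool, what is visible of it) and "box" ([left, top, width, height] in pixels, round what is visible of it).
The state is a dict: "time_s": time; "joints": joint angles; "joint_velocities": joint speeds; "effort": joint torques, N m; "tcp_pos": TCP position; "ee_rot": TCP orientation; "wrist_force": force on the tool from outside, world axes, zero at the start; "moment": the same for the moment, N m; "gripper_width": opening from 0.0 (shut) to 1.0 (fully open).
Only numpy, scipy, OpenCV 4.12 (cv2) and the standard library are available. Lean on these libraries where they do the work, as an engineer would, in place of code of your own. Each camera call takes 0.05 s, during which the arm holds its last target. There are 200 camera calls.

## Working session

There is one attempt and no reset: what is moved stays moved. The work goes in short steps, Python scripts to look and compute and a tool call to move; the robot and the scene stay as the last step left them, time stands still between calls to the robot, and variables do not carry over. Pictures are saved under pics/ and viewed, on a budget of 10 in all, crops included, one or two more only if the job needs it, and the job is handed in when it is done.

Besides the shell and the picture viewer there is one more tool, called after "Call:" by a JSON object that holds its "method" and its "body". apply_moves: Moves the arm, as the interface text tells. Its arguments: {"type":"object","properties":{"steps":{"type":"array","items":{"type":"array","items":{"type":"array","items":{"type":"number"}}}}},"required":["steps"]}

```bash
mkdir -p pics; ls; cat > h.py <<'E'
import numpy as np, cv2
from station import sense, capture, r, masks_of
def save(p,n): cv2.imwrite(f'pics/{n}.png',p['color'][:,:,::-1])
def f(p): return 240/np.tan(np.radians(p['vfov'])/2)
def ray(p,u,v,z):
    T=np.array(p['T']); d=T[:3,:3]@np.array([(u-p['cx'])/f(p),(v-p['cy'])/f(p),1]); o=T[:3,3]
    return o+d*(z-o[2])/d[2]
def proj(p,X):
    T=np.array(p['T']); c=T[:3,:3].T@(np.array(X)-T[:3,3]); return np.array([p['cx'],p['cy']])+f(p)*c[:2]/c[2]
E
python3 - <<'E'
from h import *
s=sense(); print(s['tcp_pos'],np.round(s['ee_rot'],3).tolist(),s['gripper_width'])
for n in ('top','side'):
    p=capture(n); save(p,n+'0'); print(n,np.round(p['T'],3).tolist(),p['vfov'],p['cx'],p['cy'])
    for t in ('scoop','scoop_handle','blower','dial','tin','glass','jar','apple','tape'):
        for m in masks_of(p,t)[:2]:
            ys,xs=np.nonzero(m['pixels']); print(t,round(m['confidence'],2),m['box'],xs.mean().round(1),ys.mean().round(1))
E
```

```text
pics
[0.14403605 0.60759097 0.2384697 ] [[0.973, -0.231, -0.0], [-0.231, -0.973, -0.002], [0.0, 0.002, -1.0]] 0.9996659434184196
top [[0.006, -0.981, 0.196, 0.347], [-1.0, -0.005, 0.003, 0.051], [-0.002, -0.196, -0.981, 1.23], [0.0, 0.0, 0.0, 1.0]] 57.1989916540576 326.3382065913173 234.89918996975237
scoop 0.71 [428.6, 225.4, 37.4, 85.0] 449.2 256.6
scoop_handle 0.97 [427.6, 224.7, 41.5, 85.2] 450.3 254.4
dial 0.87 [277.5, 240.1, 21.7, 20.9] 288.2 250.1
tin 0.79 [194.3, 233.6, 41.3, 27.1] 214.7 245.7
glass 0.9 [259.4, 146.5, 34.3, 44.4] 276.4 166.2
jar 0.63 [382.2, 158.4, 24.5, 29.6] 394.5 170.7
jar 0.63 [427.9, 224.0, 42.9, 85.7] 449.4 256.7
apple 0.65 [295.7, 297.0, 28.3, 31.0] 311.3 311.0
apple 0.63 [429.0, 225.0, 40.0, 83.4] 451.0 255.0
side [[0.798, -0.385, 0.464, 0.127], [-0.602, -0.528, 0.599, -0.579], [0.015, -0.757, -0.653, 0.755], [0.0, 0.0, 0.0, 1.0]] 55.44013291495159 323.7088993994936 234.81155331721865
scoop 0.72 [324.6, 330.5, 119.7, 73.6] 385.3 366.7
scoop 0.19 [261.2, 204.6, 18.9, 24.7] 269.7 217.8
scoop_handle 0.57 [323.5, 328.8, 117.2, 79.4] 385.7 367.3
blower 0.8 [225.6, 196.6, 154.7, 131.0] 304.3 258.6
blower 0.31 [390.5, 350.9, 25.7, 24.1] 405.6 359.5
dial 0.7 [258.7, 205.9, 20.6, 22.3] 270.2 217.2
tin 0.79 [215.4, 174.1, 41.7, 43.0] 236.1 195.4
glass 0.74 [319.3, 135.2, 35.3, 81.0] 335.0 168.1
jar 0.78 [411.9, 237.7, 37.1, 44.5] 428.0 259.6
jar 0.51 [383.3, 342.2, 23.3, 14.9] 396.3 349.7
apple 0.63 [205.9, 259.8, 37.5, 38.4] 223.7 278.0
apple 0.21 [319.2, 135.2, 34.8, 81.7] 334.9 168.2
tape 0.68 [437.4, 301.8, 58.2, 46.1] 465.1 323.4
tape 0.67 [213.7, 177.0, 44.1, 39.9] 236.2 195.6
```

View pics/top0.png

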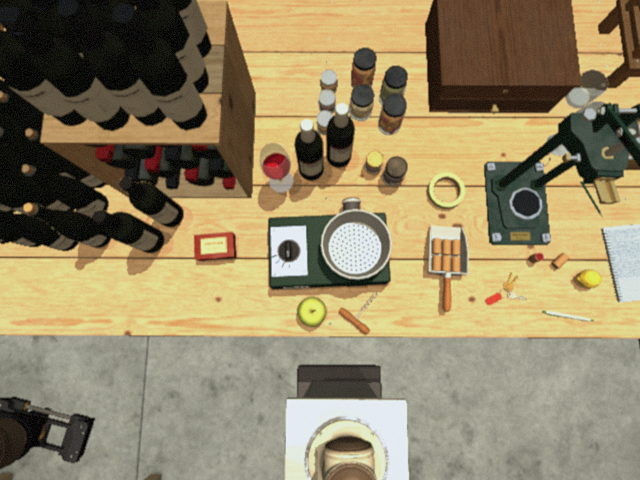

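View pics/side0.png

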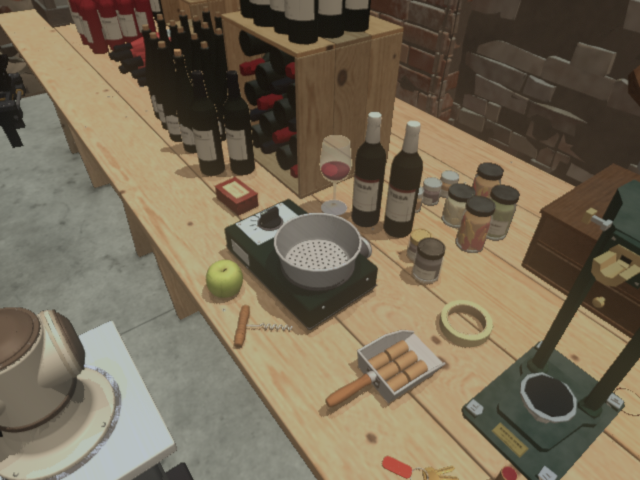

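Both views show the scoop (top: handle end 447,310; nose edge 431–467,228), bowl rim about (356,244) and dial about (288,250). The blower's back edge is obstructed only by the bowl. Apple and corkscrew are in front of it, and the tape is right of the jar.

```bash
python3 - <<'E'
from h import *
t=capture('top'); s=capture('side')
def P(n,p,u,v,z): print(n,np.round(ray(p,u,v,z),3))
P('h end top',t,446.5,309,.033);P('h neck',t,447.5,277,.033);P('nose L',t,431,227,.03);P('nose R',t,467,229,.03)
P('h end side',s,329,402,.033);P('neck side',s,376,375,.033)
P('dial',t,288.2,250.1,.1);P('dial side',s,270,217,.1)
P('rim',t,356,244,.14)
for u,v in((270,218),(270,289),(391,286),(388,214)):P('bl corner',t,u,v,.075)
for th in ('tin','glass','jar','apple','tape'):
  for n,p in(('top',t),('side',s)):
    m=masks_of(p,th)
    if m: b=m[0]['box']; P(th+n,p,b[0]+b[2]/2,b[1]+b[3]/2,{'tin':.03,'glass':.1,'jar':.045,'apple':.037,'tape':.012}[th])
# colour fit: rim ellipse via dark/bright in the top view; crops
cv2.imwrite('pics/c0.png',np.hstack([cv2.resize(t['color'][205:315,255:395],None,fx=3,fy=3,interpolation=2),cv2.resize(t['color'][205:315,415:475],None,fx=3,fy=3,interpolation=2)])[:,:,::-1])
E
```

```text
h end top [ 0.386 -0.268  0.033]
h neck [ 0.472 -0.275  0.033]
nose L [ 0.611 -0.237  0.03 ]
nose R [ 0.606 -0.337  0.03 ]
h end side [ 0.385 -0.27   0.033]
neck side [ 0.484 -0.279  0.033]
dial [0.532 0.154 0.1  ]
dial side [0.53  0.143 0.1  ]
rim [ 0.542 -0.02   0.14 ]
bl corner [0.624 0.207 0.075]
bl corner [0.433 0.201 0.075]
bl corner [ 0.443 -0.115  0.075]
bl corner [ 0.637 -0.111  0.075]
tintop [0.554 0.362 0.03 ]
tinside [0.543 0.349 0.03 ]
glasstop [0.756 0.19  0.1  ]
glassside [0.755 0.19  0.1  ]
jartop [ 0.766 -0.144  0.045]
jarside [ 0.769 -0.138  0.045]
appletop [0.376 0.095 0.037]
appleside [0.374 0.085 0.037]
tapetop [ 0.724 -0.292  0.012]
tapeside [0.552 0.053 0.012]
```

View pics/c0.png

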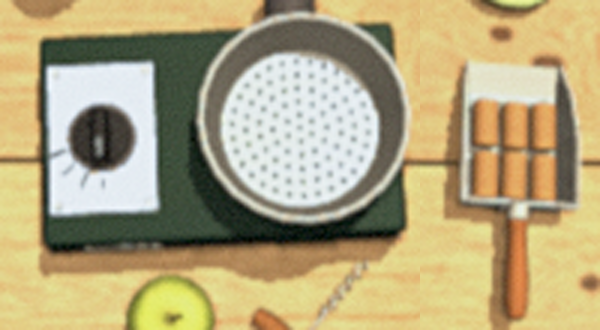

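```bash
cat >> h.py <<'E'
from scipy.spatial.transform import Rotation as Ro, Slerp
def tool(yaw,tilt):  # tool x along yaw, y to the right; fingers lean forward by tilt (deg)
    c,s=np.cos(np.radians(yaw)),np.sin(np.radians(yaw)); a=np.radians(tilt); f=np.array([c,s,0]); k=np.array([0,0,1.])
    z=np.sin(a)*f-np.cos(a)*k; x=np.cos(a)*f+np.sin(a)*k
    return np.c_[x,np.cross(z,x),z]
def plan(way,grip,start=None):
    """way: list of (pos,R,nrows); prints rows"""
    s=sense(); p,R=(np.array(s['tcp_pos']),np.array(s['ee_rot'])) if start is None else start
    rows=[]
    for q,Q,n in way:
        p0,sl=p.copy(),Slerp([0,1],Ro.from_matrix([R,Q]))
        for i in range(1,n+1):
            g=p0+(np.array(q)-p0)*i/n; G=sl(i/n).as_matrix()
            d=np.round(R.T@(g-p)*1000,0); w=np.round(Ro.from_matrix(R.T@G).as_rotvec(),2)
            p=p+R@d/1000; R=R@Ro.from_rotvec(w).as_matrix(); rows.append([grip]+[float(v)+0 for v in d]+[float(v)+0 for v in w])
    for i in range(0,len(rows),12): print('[['+','.join('['+','.join('%g'%v for v in r)+']' for r in rows[i:i+12])+']]')
    print('max mm',max(np.linalg.norm(r[1:4]) for r in rows),'max deg',np.degrees(max(np.linalg.norm(r[4:]) for r in rows)),'end',p)
E
python3 - <<'E'
from h import *
Q=tool(-4.9,30); g=np.array([.452,-.2735,.033])
plan([([.36,.36,.27],tool(-10,0),7),([.46,.1,.29],tool(-8,0),5),([.44,-.22,.25],tool(-4.9,10),7),(g-.12*Q[:,2],Q,5)],1)
E
```

```text
[[[1,38,27,-4,0,0,-0.01],[1,38,28,-5,0,0,-0.01],[1,38,28,-4,0,0,0],[1,37,28,-4,0,0,-0.01],[1,38,29,-5,0,0,-0.01],[1,37,29,-4,0,0,-0.01],[1,37,29,-4,0,0,-0.01],[1,29,48,-4,0,0,-0.01],[1,28,48,-4,0,0,0],[1,28,48,-4,0,0,-0.01],[1,27,48,-4,0,0,-0.01],[1,27,49,-4,0,0,0]]]
[[[1,4,46,6,0,0.02,-0.01],[1,3,45,5,0,0.03,-0.01],[1,2,46,6,0,0.02,0],[1,3,46,6,0,0.03,-0.01],[1,2,45,6,0,0.02,-0.01],[1,1,46,6,0,0.03,-0.01],[1,0,46,6,0,0.02,-0.01],[1,-12,10,21,0,0.07,0],[1,-14,11,20,0,0.07,0],[1,-15,10,19,0,0.07,0],[1,-17,10,17,0,0.07,0],[1,-17,11,17,0,0.07,0]]]
max mm 56.22277118748239 max deg 4.010704565915763 end [ 0.39242359 -0.26886441  0.13713841]
```

Call:
{"method": "apply_moves", "body": {"steps": [[[1,38,27,-4,0,0,-0.01],[1,38,28,-5,0,0,-0.01],[1,38,28,-4,0,0,0],[1,37,28,-4,0,0,-0.01],[1,38,29,-5,0,0,-0.01],[1,37,29,-4,0,0,-0.01],[1,37,29,-4,0,0,-0.01],[1,29,48,-4,0,0,-0.01],[1,28,48,-4,0,0,0],[1,28,48,-4,0,0,-0.01],[1,27,48,-4,0,0,-0.01],[1,27,49,-4,0,0,0]]]}}

```text
time_s: 3.1
tcp_pos: [0.46, 0.0983, 0.2901]
ee_rot: [[0.99, -0.142, 0.001], [-0.142, -0.99, 0.001], [0.001, -0.001, -1.0]]
wrist_force: [0.8, -0.1, 0.7]
gripper_width: 0.999
```

Call:
{"method": "apply_moves", "body": {"steps": [[[1,4,46,6,0,0.02,-0.01],[1,3,45,5,0,0.03,-0.01],[1,2,46,6,0,0.02,0],[1,3,46,6,0,0.03,-0.01],[1,2,45,6,0,0.02,-0.01],[1,1,46,6,0,0.03,-0.01],[1,0,46,6,0,0.02,-0.01],[1,-12,10,21,0,0.07,0],[1,-14,11,20,0,0.07,0],[1,-15,10,19,0,0.07,0],[1,-17,10,17,0,0.07,0],[1,-17,11,17,0,0.07,0]]]}}

```text
time_s: 4.6
tcp_pos: [0.3916, -0.2686, 0.1366]
ee_rot: [[0.864, -0.082, 0.496], [-0.068, -0.997, -0.046], [0.498, 0.006, -0.867]]
wrist_force: [-0.1, -0.4, 0.7]
gripper_width: 1.0
```

```bash
python3 - <<'E'
from h import *
s=sense(); print(s['tcp_pos'],np.round(s['ee_rot'],3).tolist(),s['joints'],s['time_s'])
p=capture('wrist'); save(p,'w1')
print(np.round(p['T'],3).tolist())
E
```

```text
[ 0.39155781 -0.26859583  0.13660511] [[0.864, -0.082, 0.496], [-0.068, -0.997, -0.046], [0.498, 0.006, -0.867]] [-21.65431408   6.06871239 -36.74084945 -24.25501899 -19.93379241
 127.93514987] 4.6
[[-0.082, -0.973, 0.216, 0.391], [-0.997, 0.079, -0.024, -0.267], [0.006, -0.217, -0.976, 0.304], [0.0, 0.0, 0.0, 1.0]]
```

View pics/w1.png

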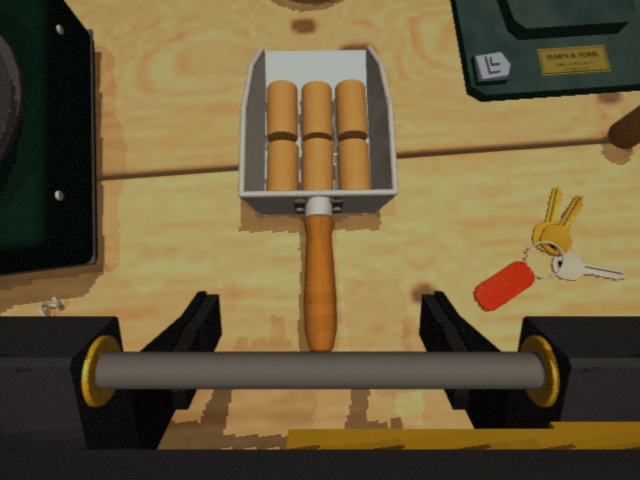

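The wrist view shows the scoop nearly centred: handle from (318,218) to (321,350), six corks in two rows, fingers clear on either side.

```bash
python3 - <<'E'
from h import *
p=capture('wrist')
a=ray(p,318.5,218,.034);b=ray(p,321,350,.034); print(a,b,np.linalg.norm(a-b),np.degrees(np.arctan2(*(a-b)[1::-1])))
print(ray(p,262,50,.02),ray(p,370,50,.02),ray(p,240,192,.04),ray(p,396,192,.04))
y=np.degrees(np.arctan2(*(a-b)[1::-1])); d=(a-b)/np.linalg.norm(a-b)
g=b+.066*d; g[2]=.033; Q=tool(y,30); print(g)
plan([(g-.04*Q[:,2],Q,3),(g,Q,3)],1)
E
```

```text
[ 0.46522317 -0.27312115  0.034     ] [ 0.37949018 -0.26735603  0.034     ] 0.08592661208438873 -3.8470675005847403
[ 0.60796666 -0.24126257  0.02      ] [ 0.60084563 -0.32486898  0.02      ] [ 0.48587436 -0.22247761  0.04      ] [ 0.47699532 -0.32592926  0.04      ]
[ 0.44534146 -0.2717842   0.033     ]
[[[1,-1,-1,25,0,0,-0.01],[1,-1,0,26,0.01,0.01,0],[1,-1,-1,25,0,0,-0.01],[1,0,0,13,0,0,0],[1,0,0,14,0,0,0],[1,0,0,13,0,0,0]]]
max mm 26.019223662515376 max deg 0.8102846845413955 end [ 0.44519872 -0.27138854  0.03284093]
```

Call:
{"method": "apply_moves", "body": {"steps": [[[1,-1,-1,25,0,0,-0.01],[1,-1,0,26,0.01,0.01,0],[1,-1,-1,25,0,0,0],[1,0,0,13,0,0,0],[1,0,0,14,0,0,0],[1,0,0,13,0,0,0],[0,0,0,0,0,0,0],[0,0,0,0,0,0,0],[0,0,0,0,0,0,0],[0,0,0,0,0,0,0],[0,0,0,0,0,0,0]]]}}

```text
time_s: 6.08
tcp_pos: [0.448, -0.2714, 0.0356]
ee_rot: [[0.861, -0.069, 0.504], [-0.059, -0.998, -0.037], [0.506, 0.002, -0.863]]
wrist_force: [0.8, 0.2, -0.7]
gripper_width: 0.516
```

```bash
python3 - <<'E'
from h import *
s=sense(); print(s['tcp_pos'],s['gripper_width'],s['time_s'],s['wrist_force'])
p=np.array(s['tcp_pos']);R=np.array(s['ee_rot'])
plan([(p+[0,0,.05],R,5)],0)
E
```

```text
[ 0.44801252 -0.27142255  0.03557867] 0.5164307541356971 6.075 [ 0.77612099  0.19133563 -0.67799119]
[[[0,5,0,-9,0,0,0],[0,5,0,-8,0,0,0],[0,5,0,-9,0,0,0],[0,5,0,-9,0,0,0],[0,5,0,-8,0,0,0]]]
max mm 10.295630140987 max deg 0.0 end [ 0.4478411  -0.27132001  0.08531759]
```

Call:
{"method": "apply_moves", "body": {"steps": [[[0,0,0,0,0,0,0],[0,0,0,0,0,0,0],[0,0,0,0,0,0,0],[0,0,0,0,0,0,0],[0,0,0,0,0,0,0],[0,0,0,0,0,0,0],[0,0,0,0,0,0,0]]]}}

```text
time_s: 6.95
tcp_pos: [0.448, -0.2715, 0.0353]
ee_rot: [[0.861, -0.069, 0.504], [-0.059, -0.998, -0.037], [0.505, 0.002, -0.863]]
wrist_force: [-0.5, -0.4, 0.7]
gripper_width: 0.231
```

Gripped at 20 mm. Lift gently and check how it hangs.

Call:
{"method": "apply_moves", "body": {"steps": [[[0,0,0,0,0,0,0],[0,2,0,-4,0,0,0],[0,4,0,-6,0,0,0],[0,5,0,-9,0,0,0],[0,5,0,-9,0,0,0],[0,5,0,-9,0,0,0],[0,5,0,-9,0,0,0],[0,5,0,-9,0,0,0],[0,0,0,0,0,0,0]]]}}

```text
time_s: 8.07
tcp_pos: [0.4466, -0.2706, 0.0986]
ee_rot: [[0.861, -0.068, 0.504], [-0.058, -0.998, -0.036], [0.505, 0.001, -0.863]]
wrist_force: [-0.0, -0.3, -1.9]
gripper_width: 0.225
```

```bash
python3 - <<'E'
from h import *
s=sense(); print(s['tcp_pos'],s['gripper_width'],s['wrist_force'],s['moment'])
w=capture('wrist'); t=capture('side')
cv2.imwrite('pics/l1.png',np.hstack([cv2.resize(w['color'],(400,300)),cv2.resize(t['color'][230:430,260:527],(400,300))])[:,:,::-1])
E
```

```text
[ 0.4465747  -0.27060121  0.09864311] 0.22548760909078433 [-0.04073839 -0.28755441 -1.91174413] [0.07624459 1.55942563 0.02693688]
```

View pics/l1.png

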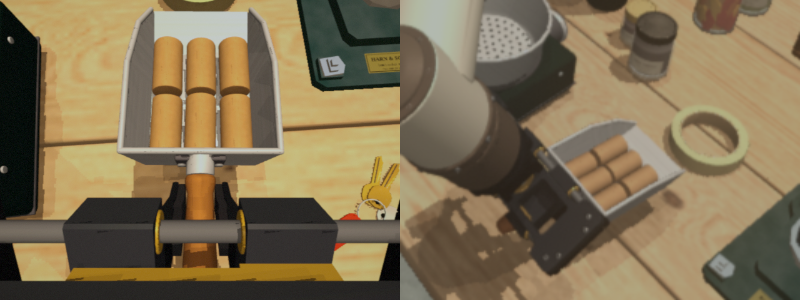

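```bash
cat >> h.py <<'E'
def scoop_pts(p,R,droop=0,gx=-.085,gz=.0353):
    # scoop frame from tool: level when tool tilted 30
    Rs=R@tool(0,30).T@Ro.from_euler('y',droop,degrees=True).as_matrix()
    o=p-Rs@np.array([gx,0,gz]); return o,Rs
E
python3 - <<'E'
from h import *
w=capture('wrist'); s=sense(); p=np.array(s['tcp_pos']);R=np.array(s['ee_rot'])
for dr in (0,5,10,15):
    o,Rs=scoop_pts(p,R,dr)
    print(dr,[np.round(proj(w,o+Rs@np.array(q))).tolist() for q in ((.08,.041,.011),(.08,-.041,.011),(-.052,.053,.042),(-.052,-.053,.042))])
print('seen nose (238,16),(392,22); rear (189,243),(453,243)')
E
```

```text
0 [[246.0, 23.0], [397.0, 23.0], [189.0, 250.0], [455.0, 250.0]]
5 [[250.0, 46.0], [393.0, 46.0], [191.0, 250.0], [453.0, 250.0]]
10 [[254.0, 67.0], [389.0, 67.0], [193.0, 251.0], [450.0, 251.0]]
15 [[257.0, 88.0], [386.0, 88.0], [195.0, 252.0], [448.0, 252.0]]
seen nose (238,16),(392,22); rear (189,243),(453,243)
```

```bash
cat >> h.py <<'E'
C=np.array([.540,-.022])
def nosepose(n,yaw,pitch,gx=-.085,gz=.0353):
    Rs=Ro.from_euler('ZY',[yaw,pitch],degrees=True).as_matrix()
    return np.array(n)-Rs@np.array([.08-gx,0,.011-gz]), tool(yaw,30-pitch)
E
python3 - <<'E'
from h import *
s=sense();p=np.array(s['tcp_pos']);R=np.array(s['ee_rot'])
yaw=30;d=np.array([np.cos(np.radians(yaw)),np.sin(np.radians(yaw))])
n=np.r_[C-.045*d,.19]
a=nosepose([.60,-.24,.21],10,5); b=nosepose(n,yaw,20); print(a[0],b[0])
plan([(*a,8),(*b,12)],0)
E
```

```text
[ 0.44021077 -0.26817515  0.24858823] [ 0.37394985 -0.1178691   0.26926785]
[[[0,9,0,-17,0.01,-0.01,-0.03],[0,8,0,-16,0.02,-0.01,-0.02],[0,9,-1,-17,0.01,-0.01,-0.03],[0,8,0,-17,0.02,-0.02,-0.03],[0,8,0,-17,0.01,-0.01,-0.02],[0,8,-1,-18,0.02,-0.01,-0.03],[0,8,0,-17,0.01,-0.01,-0.03],[0,7,-1,-17,0.01,-0.01,-0.03],[0,-2,-13,-3,0.01,-0.02,-0.03],[0,-2,-14,-3,0.01,-0.02,-0.02],[0,-2,-13,-2,0.01,-0.03,-0.03],[0,-1,-13,-3,0.01,-0.02,-0.03]]]
[[[0,-1,-14,-2,0.01,-0.02,-0.03],[0,0,-14,-2,0,-0.02,-0.02],[0,-1,-13,-3,0.01,-0.02,-0.03],[0,0,-14,-2,0.01,-0.02,-0.03],[0,1,-13,-2,0.01,-0.02,-0.03],[0,1,-14,-1,0.01,-0.03,-0.03],[0,1,-14,-2,0.01,-0.02,-0.02],[0,1,-13,-2,0.01,-0.02,-0.03]]]
max mm 19.72308292331602 max deg 2.497465127889139 end [ 0.37377031 -0.1181607   0.26964264]
```

Call:
{"method": "apply_moves", "body": {"steps": [[[0,9,0,-17,0.01,-0.01,-0.03],[0,8,0,-16,0.02,-0.01,-0.02],[0,9,-1,-17,0.01,-0.01,-0.03],[0,8,0,-17,0.02,-0.02,-0.03],[0,8,0,-17,0.01,-0.01,-0.02],[0,8,-1,-18,0.02,-0.01,-0.03],[0,8,0,-17,0.01,-0.01,-0.03],[0,7,-1,-17,0.01,-0.01,-0.03],[0,-2,-13,-3,0.01,-0.02,-0.03],[0,-2,-14,-3,0.01,-0.02,-0.02],[0,-2,-13,-2,0.01,-0.03,-0.03],[0,-1,-13,-3,0.01,-0.02,-0.03]]]}}

```text
time_s: 9.72
tcp_pos: [0.4175, -0.2173, 0.2553]
ee_rot: [[0.899, 0.292, 0.327], [0.278, -0.956, 0.089], [0.339, 0.011, -0.941]]
wrist_force: [0.6, -0.1, -3.2]
gripper_width: 0.223
```

Call:
{"method": "apply_moves", "body": {"steps": [[[0,-1,-14,-2,0.01,-0.02,-0.03],[0,0,-14,-2,0,-0.02,-0.02],[0,-1,-13,-3,0.01,-0.02,-0.03],[0,0,-14,-2,0.01,-0.02,-0.03],[0,1,-13,-2,0.01,-0.02,-0.03],[0,1,-14,-1,0.01,-0.03,-0.03],[0,1,-14,-2,0.01,-0.02,-0.02],[0,1,-13,-2,0.01,-0.02,-0.03]]]}}

```text
time_s: 10.72
tcp_pos: [0.3738, -0.1176, 0.2702]
ee_rot: [[0.852, 0.502, 0.15], [0.494, -0.865, 0.086], [0.173, 0.001, -0.985]]
wrist_force: [0.2, -0.5, -2.6]
gripper_width: 0.226
```

```bash
python3 - <<'E'
from h import *
s=sense();p=np.array(s['tcp_pos']);R=np.array(s['ee_rot']);print(p,s['joints'],s['time_s'],s['gripper_width'])
w=capture('wrist');t=capture('top')
o,Rs=scoop_pts(p,R); N=o+Rs@[.08,0,.011]; print(N,proj(t,N),proj(w,N))
cv2.imwrite('pics/b1.png',np.hstack([cv2.resize(w['color'],(400,300)),cv2.resize(t['color'][170:320,280:480],(400,300))])[:,:,::-1])
E
```

```text
[ 0.37378246 -0.11761944  0.27022459] [  2.92606909  -6.63369876 -27.89589973  -5.17646467 -59.93079782
 119.44884323] 10.725 0.2264458891910323
[ 0.50070805 -0.04408852  0.19086095] [367.67201583 257.45194221] [320.55736733  23.72221889]
```

View pics/b1.png

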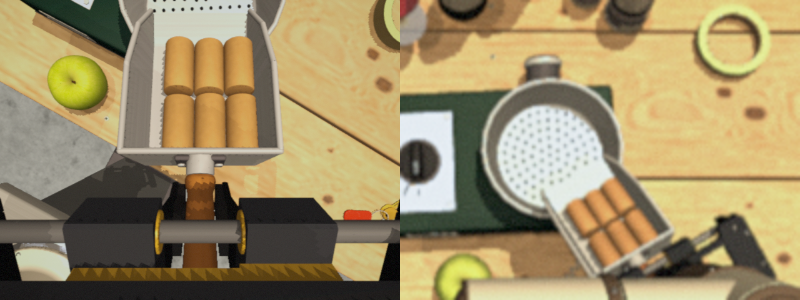

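```bash
python3 - <<'E'
from h import *
yaw=30;d=np.array([np.cos(np.radians(yaw)),np.sin(np.radians(yaw))])
W=lambda k,z,p,n:(*nosepose(np.r_[C-k*d,z],yaw,p),n)
plan([W(.045,.165,40,8),W(.04,.155,45,3),W(.04,.155,50,4),W(.04,.153,55,4),W(.038,.15,60,4)],0)
E
```

```text
[[[0,5,0,-2,0,-0.04,0],[0,5,0,-1,0,-0.05,0],[0,4,0,-2,0,-0.04,0],[0,5,0,-3,0,-0.04,0],[0,4,0,-2,0,-0.05,0],[0,5,0,-3,0,-0.04,0],[0,4,0,-2,0,-0.05,0],[0,4,0,-3,0,-0.04,0],[0,5,0,-1,0,-0.03,0],[0,6,0,-1,0,-0.03,0],[0,5,0,-1,0,-0.03,0],[0,2,0,-3,0,-0.02,0]]]
[[[0,3,0,-2,0,-0.02,0],[0,2,0,-3,0,-0.02,0],[0,2,0,-3,0,-0.02,0],[0,3,0,-2,0,-0.02,0],[0,2,0,-3,0,-0.03,0],[0,3,0,-2,0,-0.02,0],[0,2,1,-2,0,-0.02,0],[0,3,0,-2,0,-0.02,0],[0,3,0,-3,0,-0.02,0],[0,3,0,-2,0,-0.03,0],[0,3,0,-3,0,-0.02,0]]]
max mm 6.082762530298219 max deg 2.8647889756541165 end [ 0.45379238 -0.07226022  0.30520025]
```

Call:
{"method": "apply_moves", "body": {"steps": [[[0,5,0,-2,0,-0.04,0],[0,5,0,-1,0,-0.05,0],[0,4,0,-2,0,-0.04,0],[0,5,0,-3,0,-0.04,0],[0,4,0,-2,0,-0.05,0],[0,5,0,-3,0,-0.04,0],[0,4,0,-2,0,-0.05,0],[0,4,0,-3,0,-0.04,0],[0,5,0,-1,0,-0.03,0],[0,6,0,-1,0,-0.03,0],[0,5,0,-1,0,-0.03,0],[0,2,0,-3,0,-0.02,0]]]}}

```text
time_s: 12.32
tcp_pos: [0.4217, -0.0908, 0.2908]
ee_rot: [[0.831, 0.5, -0.245], [0.479, -0.866, -0.142], [-0.283, 0.001, -0.959]]
wrist_force: [-0.1, -0.2, -1.5]
gripper_width: 0.227
```

Call:
{"method": "apply_moves", "body": {"steps": [[[0,3,0,-2,0,-0.02,0],[0,2,0,-3,0,-0.02,0],[0,2,0,-3,0,-0.02,0],[0,3,0,-2,0,-0.02,0],[0,2,0,-3,0,-0.03,0],[0,3,0,-2,0,-0.02,0],[0,2,1,-2,0,-0.02,0],[0,3,0,-2,0,-0.02,0],[0,3,0,-3,0,-0.02,0],[0,3,0,-2,0,-0.03,0],[0,3,0,-3,0,-0.02,0]]]}}

```text
time_s: 13.7
tcp_pos: [0.4542, -0.0732, 0.3046]
ee_rot: [[0.749, 0.5, -0.435], [0.432, -0.866, -0.252], [-0.503, 0.001, -0.864]]
wrist_force: [-0.3, -0.7, -1.7]
gripper_width: 0.224
```

Call:
{"method": "apply_moves", "body": {"steps": [[[0,0,0,0,0,0,0],[0,0,0,0,0,0,0],[0,0,0,0,0,0,0],[0,0,0,0,0,0,0]]]}}

```text
time_s: 14.2
tcp_pos: [0.4538, -0.0735, 0.3049]
ee_rot: [[0.75, 0.5, -0.433], [0.432, -0.866, -0.251], [-0.501, 0.001, -0.865]]
wrist_force: [0.6, 0.8, -1.2]
gripper_width: 0.227
```

```bash
python3 - <<'E'
from h import *
s=sense();p=np.array(s['tcp_pos']);R=np.array(s['ee_rot']);print(p,s['joints'],s['time_s'],s['gripper_width'])
w=capture('wrist');t=capture('top')
o,Rs=scoop_pts(p,R); print(o+Rs@[.08,0,.011])
cv2.imwrite('pics/b2.png',np.hstack([cv2.resize(w['color'],(400,300)),cv2.resize(t['color'][170:320,280:480],(400,300))])[:,:,::-1])
E
```

```text
[ 0.45378146 -0.07350097  0.30494017] [ 15.81311738  16.56812666  -6.44401162   7.15036774 -96.22704398
 103.07004758] 14.2 0.22714369069425935
[ 0.50696621 -0.04305094  0.14982838]
```

View pics/b2.png

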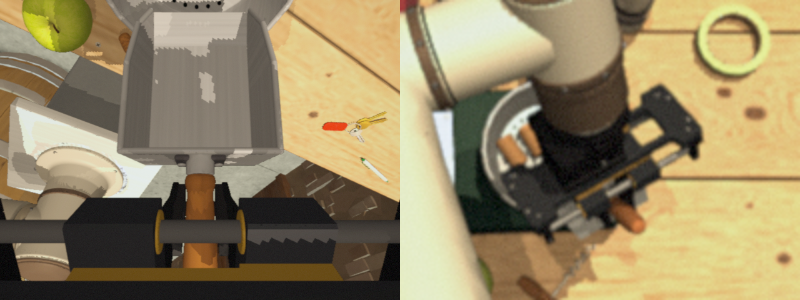

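```bash
python3 - <<'E'
from h import *
s=sense();p=np.array(s['tcp_pos']);R=np.array(s['ee_rot'])
yaw=30;d=np.array([np.cos(np.radians(yaw)),np.sin(np.radians(yaw))])
W=lambda k,z,p,n:(*nosepose(np.r_[C-k*d,z],yaw,p),n)
a=nosepose([.60,-.24,.21],10,5)
plan([(p+[-.01,-.01,.06],R,3),W(.055,.21,20,9),(*a,7),([.448,-.2714,.10],tool(-3.9,30),5)],0)
E
```

```text
[[[0,-14,1,-15,0,0,0],[0,-14,1,-15,0,0,0],[0,-14,2,-15,0,0,0],[0,-4,-1,12,0,0.08,0],[0,-5,0,12,0,0.08,0],[0,-6,-1,11,0,0.07,0],[0,-7,0,11,0,0.08,0],[0,-8,-1,10,0,0.08,0],[0,-9,-1,10,0,0.08,0],[0,-9,0,9,0,0.07,0],[0,-10,-1,8,0,0.08,0],[0,-10,-1,8,0,0.08,0]]]
[[[0,-2,23,5,-0.01,0.04,0.05],[0,-1,24,6,-0.02,0.03,0.05],[0,-1,23,6,-0.01,0.04,0.04],[0,1,23,7,-0.02,0.04,0.05],[0,1,24,6,-0.01,0.03,0.05],[0,3,22,8,-0.02,0.04,0.05],[0,3,23,7,-0.01,0.04,0.04],[0,-11,1,28,-0.02,0.02,0.04],[0,-12,1,27,-0.03,0.01,0.05],[0,-12,1,27,-0.02,0.02,0.04],[0,-13,0,27,-0.02,0.02,0.04],[0,-13,1,27,-0.03,0.02,0.05]]]
max mm 30.099833886584822 max deg 4.583662361046586 end [ 0.44793573 -0.27163458  0.10000696]
```

Call:
{"method": "apply_moves", "body": {"steps": [[[0,-14,1,-15,0,0,0],[0,-14,1,-15,0,0,0],[0,-14,2,-15,0,0,0],[0,-4,-1,12,0,0.08,0],[0,-5,0,12,0,0.08,0],[0,-6,-1,11,0,0.07,0],[0,-7,0,11,0,0.08,0],[0,-8,-1,10,0,0.08,0],[0,-9,-1,10,0,0.08,0],[0,-9,0,9,0,0.07,0],[0,-10,-1,8,0,0.08,0],[0,-10,-1,8,0,0.08,0]]]}}

```text
time_s: 15.8
tcp_pos: [0.3643, -0.1224, 0.2886]
ee_rot: [[0.852, 0.5, 0.153], [0.493, -0.866, 0.087], [0.176, 0.001, -0.984]]
wrist_force: [-0.1, -0.2, -1.6]
gripper_width: 0.232
```

Call:
{"method": "apply_moves", "body": {"steps": [[[0,-2,23,5,-0.01,0.04,0.05],[0,-1,24,6,-0.02,0.03,0.05],[0,-1,23,6,-0.01,0.04,0.04],[0,1,23,7,-0.02,0.04,0.05],[0,1,24,6,-0.01,0.03,0.05],[0,3,22,8,-0.02,0.04,0.05],[0,3,23,7,-0.01,0.04,0.04],[0,-11,1,28,-0.02,0.02,0.04],[0,-12,1,27,-0.03,0.01,0.05],[0,-12,1,27,-0.02,0.02,0.04],[0,-13,0,27,-0.02,0.02,0.04],[0,-13,1,27,-0.03,0.02,0.05]]]}}

```text
time_s: 17.3
tcp_pos: [0.4475, -0.2714, 0.099]
ee_rot: [[0.862, -0.072, 0.501], [-0.061, -0.997, -0.039], [0.503, 0.003, -0.864]]
wrist_force: [1.0, -0.1, -1.3]
gripper_width: 0.23
```

```bash
python3 - <<'E'
from h import *
s=sense();p=np.array(s['tcp_pos']);R=np.array(s['ee_rot']);print(p,s['time_s'],s['gripper_width'])
w=capture('wrist');t=capture('top')
o,Rs=scoop_pts(p,R); print([proj(w,o+Rs@np.array(q)).round() for q in ((.08,.041,.011),(.08,-.041,.011))])
cv2.imwrite('pics/b3.png',np.hstack([cv2.resize(w['color'],(400,300)),cv2.resize(t['color'][200:300,260:393],(400,300))])[:,:,::-1])
plan([([.448,-.2714,.045],tool(-3.9,30),4),([.448,-.2714,.036],tool(-3.9,30),3)],0)
E
```

```text
[ 0.44748723 -0.27141045  0.09903909] 17.3 0.22970112751903565
[array([245.,  23.]), array([397.,  23.])]
[[[0,-6,0,11,0,0,0],[0,-5,1,12,0,0,0],[0,-6,0,11,0,0,0],[0,-6,0,12,0,0,0],[0,-1,0,3,0,0,0],[0,-2,0,2,0,0,0],[0,-1,0,3,0,0,0]]]
max mm 13.416407864998739 max deg 0.0 end [ 0.44848497 -0.27119168  0.03589722]
```

View pics/b3.png

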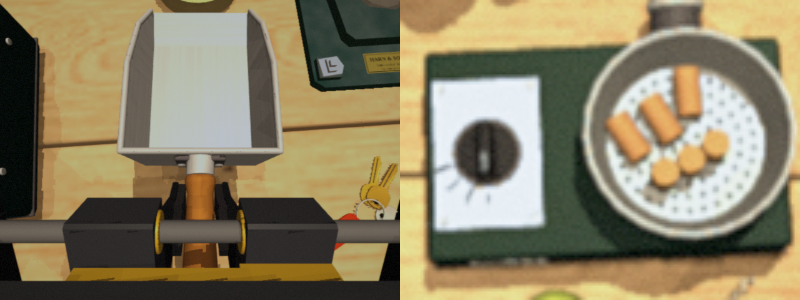

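All six corks are in the bowl (three lying, three standing), the scoop is empty and hangs level. Set it down.

Call:
{"method": "apply_moves", "body": {"steps": [[[0,-6,0,11,0,0,0],[0,-5,1,12,0,0,0],[0,-6,0,11,0,0,0],[0,-6,0,12,0,0,0],[0,-1,0,3,0,0,0],[0,-2,0,2,0,0,0],[0,-1,0,3,0,0,0],[0,0,0,0,0,0,0]]]}}

```text
time_s: 18.4
tcp_pos: [0.4519, -0.2731, 0.0399]
ee_rot: [[0.862, -0.071, 0.502], [-0.06, -0.997, -0.038], [0.504, 0.003, -0.864]]
wrist_force: [-0.4, -0.2, -2.0]
gripper_width: 0.228
```

Call:
{"method": "apply_moves", "body": {"steps": [[[0,-1,0,2,0,0,0],[0,-1,0,2,0,0,0],[0,0,0,0,0,0,0]]]}}

```text
time_s: 18.77
tcp_pos: [0.4525, -0.2733, 0.0355]
ee_rot: [[0.861, -0.071, 0.503], [-0.06, -0.997, -0.039], [0.504, 0.003, -0.864]]
wrist_force: [-0.7, 0.1, 1.7]
gripper_width: 0.228
```

```bash
python3 - <<'E'
from h import *
s=sense();print(s['tcp_pos'],s['joints'],s['wrist_force'],s['moment'])
E
```

```text
[ 0.45249407 -0.27334837  0.03554972] [-24.18006549  21.89884953 -29.27964067 -44.81814904 -13.99220005
 151.56873827] [-0.7404283   0.12428674  1.7098544 ] [0.20177228 0.71772618 0.12649626]
```

Call:
{"method": "apply_moves", "body": {"steps": [[[0.8,0,0,0,0,0,0],[0.8,0,0,0,0,0,0],[0.8,0,0,0,0,0,0],[0.8,0,0,0,0,0,0],[0.8,0,0,0,0,0,0],[0.8,0,0,0,0,0,0],[0.8,0,0,-10,0,0,0],[0.8,0,0,-20,0,0,0],[0.8,0,0,-25,0,0,0],[0.8,0,0,-25,0,0,0],[0.8,0,0,-25,0,0,0],[0.8,0,0,-25,0,0,0]]]}}

```text
time_s: 20.27
tcp_pos: [0.3859, -0.2679, 0.1487]
ee_rot: [[0.862, -0.071, 0.502], [-0.06, -0.997, -0.039], [0.504, 0.003, -0.864]]
wrist_force: [0.4, 0.9, 0.3]
gripper_width: 0.803
```

```bash
python3 - <<'E'
from h import *
s=sense();print(s['tcp_pos'],s['joints'],s['gripper_width'],s['time_s'])
w=capture('wrist'); save(w,'w4')
a=tool(-3.9,30)
plan([([.42,-.20,.26],tool(0,0),8),([.46,.05,.28],tool(0,0),6),([.50,.145,.22],tool(0,0),4)],.8)
E
```

```text
[ 0.38587061 -0.26788309  0.1486723 ] [-22.42823459   4.41348712 -36.27024751 -24.43237444 -22.12348619
 128.90414972] 0.8033897541285316 20.275
[[[0.8,10,-9,-10,0,-0.07,-0.01],[0.8,10,-8,-10,0.01,-0.06,-0.01],[0.8,8,-9,-11,0,-0.07,-0.01],[0.8,9,-9,-12,0,-0.07,0],[0.8,7,-8,-12,0.01,-0.06,-0.01],[0.8,7,-9,-13,0,-0.07,-0.01],[0.8,5,-8,-13,0,-0.07,-0.01],[0.8,6,-9,-13,0,-0.06,-0.01],[0.8,7,-42,-4,0,0,0],[0.8,6,-41,-3,0,0,0],[0.8,7,-42,-4,0,0,0],[0.8,7,-41,-3,0,0,0]]]
[[[0.8,6,-42,-4,0,0,0],[0.8,7,-42,-3,0,0,0],[0.8,10,-24,15,0,0,0],[0.8,10,-23,15,0,0,0],[0.8,10,-24,15,0,0,0],[0.8,10,-24,14,0,0,0]]]
max mm 42.76680956068619 max deg 4.0514234227069785 end [0.49967432 0.14513404 0.22044985]
```

View pics/w4.png

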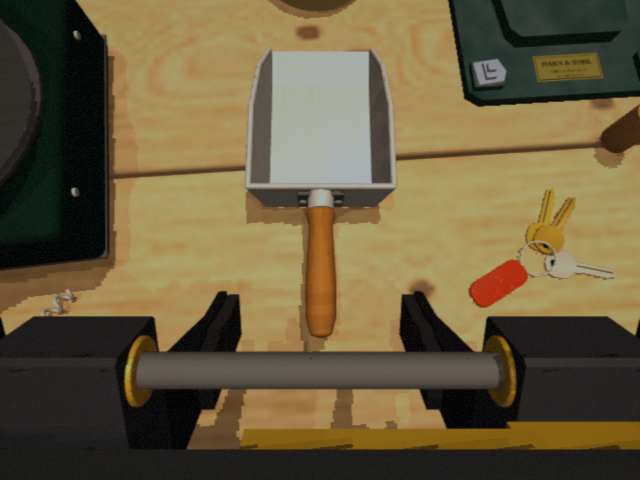

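Scoop rests upright where it stood (handle 320,195–335), let go. Now over to the dial.

Call:
{"method": "apply_moves", "body": {"steps": [[[0.8,10,-9,-10,0,-0.07,-0.01],[0.8,10,-8,-10,0.01,-0.06,-0.01],[0.8,8,-9,-11,0,-0.07,-0.01],[0.8,9,-9,-12,0,-0.07,0],[0.8,7,-8,-12,0.01,-0.06,-0.01],[0.8,7,-9,-13,0,-0.07,-0.01],[0.8,5,-8,-13,0,-0.07,-0.01],[0.8,6,-9,-13,0,-0.06,-0.01],[0.8,7,-42,-4,0,0,0],[0.8,6,-41,-3,0,0,0],[0.8,7,-42,-4,0,0,0],[0.8,7,-41,-3,0,0,0]]]}}

```text
time_s: 21.82
tcp_pos: [0.4485, -0.0327, 0.2702]
ee_rot: [[1.0, 0.002, -0.002], [0.002, -1.0, -0.002], [-0.002, 0.002, -1.0]]
wrist_force: [0.6, 0.2, 0.1]
gripper_width: 0.797
```

Call:
{"method": "apply_moves", "body": {"steps": [[[0.8,6,-42,-4,0,0,0],[0.8,7,-42,-3,0,0,0],[0.8,10,-24,15,0,0,0],[0.8,10,-23,15,0,0,0],[0.8,10,-24,15,0,0,0],[0.8,10,-24,14,0,0,0],[0.8,0,0,0,0,0,0]]]}}

```text
time_s: 22.7
tcp_pos: [0.501, 0.1457, 0.2154]
ee_rot: [[1.0, 0.003, -0.006], [0.003, -1.0, -0.004], [-0.006, 0.004, -1.0]]
wrist_force: [-0.0, -0.1, 1.2]
gripper_width: 0.798
```

```bash
python3 - <<'E'
from h import *
s=sense();print(s['tcp_pos'],s['joints'],s['time_s'])
w=capture('wrist'); save(w,'w5')
for m in masks_of(w,'dial'): 
  b=m['box'];print(m['confidence'],b,ray(w,b[0]+b[2]/2,b[1]+b[3]/2,.085)); ys,xs=np.nonzero(m['pixels']);print(xs.mean(),ys.mean())
E
```

```text
[0.50099883 0.1457333  0.21535342] [ 3.40454824e+01  1.33425204e+01 -1.57994116e+01 -1.55841281e-02
 -6.12609818e+01  5.61290651e+01] 22.7
0.71 [271.7, 149.4, 75.4, 83.9] [0.5345034  0.15312083 0.085     ]
307.84338624338625 188.4169312169312
0.57 [481.3, 137.2, 49.3, 75.3] [0.54584051 0.02205195 0.085     ]
502.44641449960596 176.24940898345153
0.5 [215.1, 0.0, 424.5, 335.1] [0.55054981 0.07488912 0.085     ]
421.6453219245336 163.5291064665451
```

View pics/w5.png

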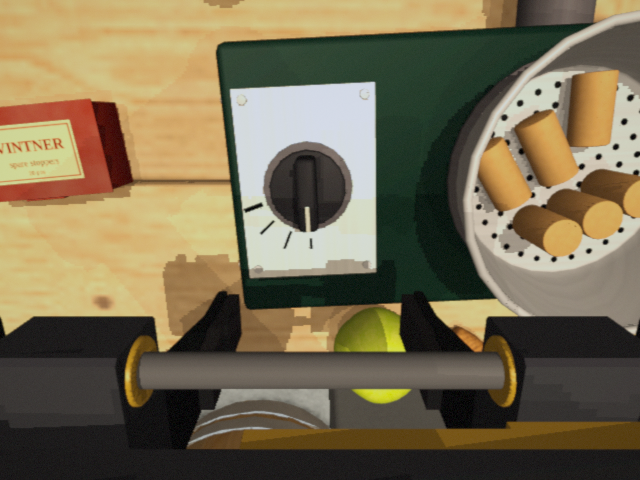

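The wrist view shows the dial skirt centred near (308,187), bar upright in the picture with its pointer to the front, all six corks in the bowl.

```bash
python3 - <<'E'
from h import *
w=capture('wrist')
D=ray(w,308.5,186.5,.079); print(D)
a,b=ray(w,306,157,.112),ray(w,308.5,231,.100); print('bar ends',a,b)
for u,v in((231,90),(375,82),(376,276),(249,278)): print(ray(w,u,v,.075))
E
```

```text
[0.53684605 0.15304899 0.079     ]
bar ends [0.56006852 0.15357455 0.112     ] [0.5108633  0.15271548 0.1       ]
[0.59940092 0.20333092 0.075     ]
[0.60443409 0.10945434 0.075     ]
[0.46886429 0.10301782 0.075     ]
[0.46718995 0.19826465 0.075     ]
```

```bash
python3 - <<'E'
from h import *
Q=tool(2.3,0)
plan([([.536,.153,.16],Q,4),([.536,.153,.105],Q,5)],.5)
E
```

```text
[[[0.5,9,-2,14,0,0,-0.01],[0.5,9,-2,15,0,0,-0.01],[0.5,8,-2,14,0,0,-0.01],[0.5,9,-2,14,0,0,-0.01],[0.5,0,0,11,0,0,0],[0.5,0,0,11,0,0,0],[0.5,0,0,11,0,0,0],[0.5,0,0,11,0,0,0],[0.5,0,0,11,0,0,0]]]
max mm 17.60681686165901 max deg 0.5729577951308232 end [0.53567731 0.15292852 0.10539424]
```

Call:
{"method": "apply_moves", "body": {"steps": [[[0.5,9,-2,14,0,0,-0.01],[0.5,9,-2,15,0,0,-0.01],[0.5,8,-2,14,0,0,-0.01],[0.5,9,-2,14,0,0,-0.01],[0.5,0,0,11,0,0,0],[0.5,0,0,11,0,0,0],[0.5,0,0,11,0,0,0],[0.5,0,0,11,0,0,0],[0.5,0,0,10,0,0,0],[0.5,0,0,0,0,0,0]]]}}

```text
time_s: 24.1
tcp_pos: [0.5353, 0.1532, 0.1054]
ee_rot: [[0.999, 0.042, -0.004], [0.042, -0.999, -0.003], [-0.004, 0.002, -1.0]]
wrist_force: [-0.1, 0.3, 0.2]
gripper_width: 0.502
```

Call:
{"method": "apply_moves", "body": {"steps": [[[0,0,0,0,0,0,0],[0,0,0,0,0,0,0],[0,0,0,0,0,0,0],[0,0,0,0,0,0,0],[0,0,0,0,0,0,0],[0,0,0,0,0,0,0],[0,0,0,0,0,0,0],[0,0,0,0,0,0,0]]]}}

```text
time_s: 25.1
tcp_pos: [0.5359, 0.1539, 0.1066]
ee_rot: [[0.999, 0.042, -0.002], [0.042, -0.999, -0.001], [-0.002, 0.001, -1.0]]
wrist_force: [-1.4, 2.6, 1.8]
gripper_width: 0.148
```

```bash
python3 - <<'E'
from h import *
s=sense();print(s['tcp_pos'],s['gripper_width'],s['wrist_force'],s['moment'],np.round(s['ee_rot'],3).tolist(),s['joints'])
E
```

```text
[0.53593084 0.1539145  0.10657693] 0.1475987083615653 [-1.40855222  2.56159252  1.8419571 ] [1.14583278 0.62813951 0.03682257] [[0.999, 0.042, -0.002], [0.042, -0.999, -0.001], [-0.002, 0.001, -1.0]] [ 3.26666169e+01  2.32228669e+01 -1.90331607e+01 -2.68185070e-02
 -4.78732929e+01  5.97718209e+01]
```

Call:
{"method": "apply_moves", "body": {"steps": [[[0,0,0,0,0,0,0.1],[0,0,0,0,0,0,0.1],[0,0,0,0,0,0,0.1],[0,0,0,0,0,0,0.1],[0,0,0,0,0,0,0.1],[0,0,0,0,0,0,0.1],[0,0,0,0,0,0,0]]]}}

```text
time_s: 25.98
tcp_pos: [0.5359, 0.1538, 0.1066]
ee_rot: [[0.849, -0.528, -0.002], [-0.528, -0.849, -0.001], [-0.001, 0.002, -1.0]]
wrist_force: [-2.0, 4.8, 3.6]
gripper_width: 0.15
```

```bash
python3 - <<'E'
from h import *
s=sense();R=np.array(s['ee_rot']);print(s['tcp_pos'],s['gripper_width'],s['wrist_force'],s['moment'],np.degrees(np.arctan2(R[1,0],R[0,0])),s['joints'])
w=capture('top'); s=capture('wrist')
cv2.imwrite('pics/d1.png',np.hstack([cv2.resize(s['color'],(400,300)),cv2.resize(w['color'][200:300,240:373],(400,300))])[:,:,::-1])
E
```

```text
[0.53591206 0.1538055  0.10658863] 0.14971951051796223 [-2.00609394  4.78655013  3.62326956] [1.28243687 0.6350395  0.08687062] -31.88251449952246 [ 3.26606615e+01  2.32213509e+01 -1.90362693e+01 -1.98519727e-02
 -4.78814946e+01  2.54702321e+01]
```

View pics/d1.png

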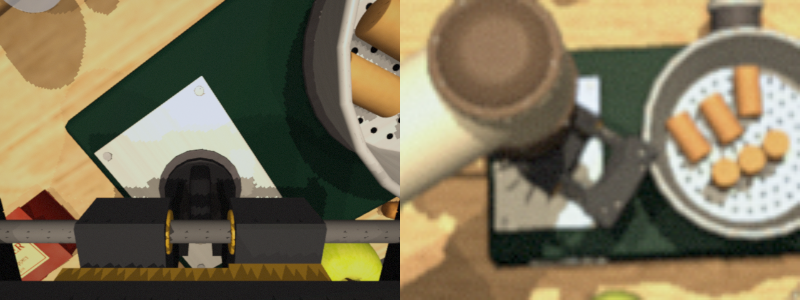

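The bar turns with the fingers (0.6 rad so far) and the corks are untouched. Continue to the third position.

Call:
{"method": "apply_moves", "body": {"steps": [[[0,0,0,0,0,0,0.1],[0,0,0,0,0,0,0.1],[0,0,0,0,0,0,0.1],[0,0,0,0,0,0,0.1],[0,0,0,0,0,0,0.1],[0,0,0,0,0,0,0.1],[0,0,0,0,0,0,0.06],[0,0,0,0,0,0,0],[0,0,0,0,0,0,0],[0,0,0,0,0,0,0],[0,0,0,0,0,0,0]]]}}

```text
time_s: 27.45
tcp_pos: [0.5358, 0.1537, 0.1066]
ee_rot: [[0.348, -0.938, -0.002], [-0.938, -0.348, -0.001], [0.0, 0.003, -1.0]]
wrist_force: [-2.5, 3.3, 3.8]
gripper_width: 0.147
```

```bash
python3 - <<'E'
from h import *
s=sense();R=np.array(s['ee_rot']);print(s['tcp_pos'],s['gripper_width'],s['wrist_force'],s['moment'],np.degrees(np.arctan2(R[1,0],R[0,0])),s['joints'])
w=capture('top'); s=capture('wrist'); save(s,'d2')
cv2.imwrite('pics/d3.png',np.vstack([np.hstack([cv2.resize(s['color'],(400,300)),cv2.resize(w['color'][200:300,240:373],(400,300))]),np.hstack([cv2.resize(s['color'][200:440,160:480],(400,300)),cv2.resize(w['color'][200:320,380:540],(400,300))])])[:,:,::-1])
E
```

```text
[0.5358106  0.15373002 0.10657446] 0.14666322064200704 [-2.52147219  3.29185226  3.76742131] [1.52153902 0.88457309 0.04659698] -69.66261370231219 [ 3.26580199e+01  2.32185321e+01 -1.90421346e+01 -2.40730686e-02
 -4.78923528e+01 -1.23044885e+01]
```

View pics/d3.png

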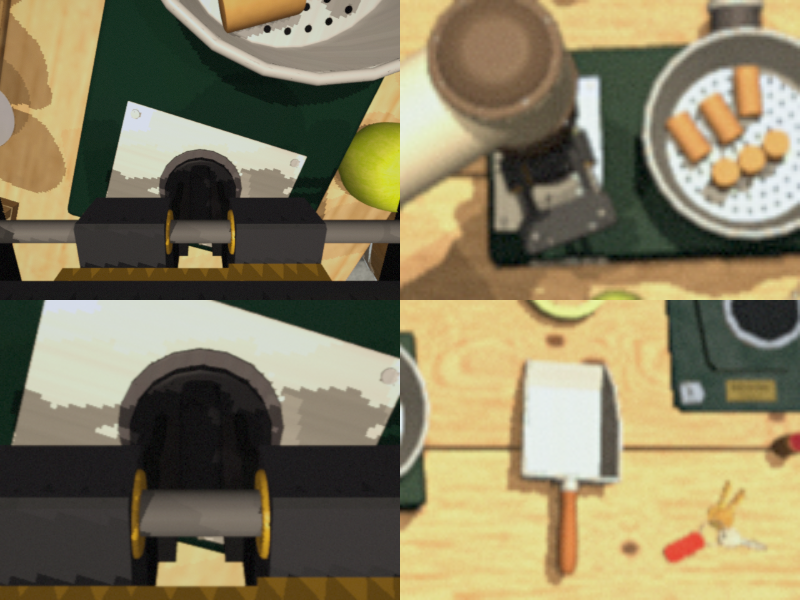

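Tool has turned 1.258 rad with the bar still flat in the pads (12.8 mm opening, same as at the start), corks in the bowl, scoop standing free. A touch more, still short of the hard stop, then settle.

Call:
{"method": "apply_moves", "body": {"steps": [[[0,0,0,0,0,0,0.01],[0,0,0,0,0,0,0],[0,0,0,0,0,0,0],[0,0,0,0,0,0,0],[0,0,0,0,0,0,0]]]}}

```text
time_s: 28.18
tcp_pos: [0.5358, 0.1537, 0.1066]
ee_rot: [[0.338, -0.941, -0.002], [-0.941, -0.338, -0.001], [0.0, 0.003, -1.0]]
wrist_force: [-2.4, 5.1, 4.1]
gripper_width: 0.142
```

```bash
python3 - <<'E'
from h import *
s=sense();R=np.array(s['ee_rot']);print(s['gripper_width'],s['wrist_force'],s['moment'],np.degrees(np.arctan2(R[1,0],R[0,0])),np.abs(s['joint_velocities']).max(),s['time_s'])
r.finish_job()
E
```

```text
0.14206379448532744 [-2.37368527  5.11760448  4.149214  ] [1.52256769 0.83601839 0.14810231] -70.22715657098968 0.09713594258753128 28.175
the job is handed in; nothing more can be done
```

I tipped all six corks into the blower's bowl and set the empty scoop back upright where it had stood. I then turned the dial clockwise to the third position and handed in at 28.2 s with the gripper still holding it. `finish_job` reports no verdict, so I have no confirmation of the result.

**Last checks:**
- **Dial:** the tool turned 1.268 rad from the start. The fingers were closed to about 12.4 mm on the 13 mm bar, so it should be flat in the pads. The moment about the dial's axis read about 0.15 N m, which matches the force needed to hold it there. I inferred the dial angle from the tool's turn and did not read it directly.
- **Corks:** the last top view showed all six in the bowl.
- **Scoop:** the same view showed it upright, let go, and clear of the blower and the hand.
- **Bystanders:** I saw no contact with any of them, but I did not re-measure their positions at the end.

No check failed. The one disagreement was at set-down, where the hand stopped about 4 mm high and 4 mm ahead of plan. I lowered it until the wrist force showed contact, then let go.

I viewed 12 pictures, two over the budget of 10.

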